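# Snap the latch hook onto the pull tester's pin

### The job

Draw the steel latch hook completely out of its grey storage sleeve, leave it lying flat on the worktop and let go of it. Then take it again another way, with its head free, and push its mouth onto the pull tester's headed pin until the yellow sprung latch has snapped shut behind the pin; leave it latched, lying flat on the tester's bed, and do not disturb the glassware and other things around.

Things in the scene. Friction and masses are not known exactly. Their poses are not given: they have to be found in the camera images.
- hook: Loose flat steel hook, 143 mm long, 0.18 kg, lying flat. Origin on its underside, in the slot; x along the hook out of its mouth, y across (to the latch's hinge side), z up. Head: x -20 to +43 mm, 40 mm wide, 16 mm thick, solid from x -20 to -10. Shank: x -52 to -20, 16 mm wide and thick. Orange grip behind it. At the start only the head sticks out of the sleeve
- hook_mouth (a point): front of the hook's mouth (hook x = 43 mm, mid-thickness). The slot behind it is 18 mm wide (y -9 to +9), ends at hook x = -10 mm, and its nose tips flare to about 27 mm. A yellow sprung latch closes it at x = 30 mm
- hook_tail (a point): point on the underside of the hook at the rear end of its orange grip (hook x = -100 mm)
- hook_grip (a point): centre of the orange grip (hook x = -75 mm, 11 mm above the underside); the grip runs from x -100 to -50 mm, 22 mm wide, 22 mm high
- latch (a joint): yellow latch, 22 mm long, hinge at hook x = 30, y = 13 mm. 0 = shut across the mouth, held by a light spring (0.02 N m shut, 0.05 open); swings only inward, to 1.5 rad. The pin pushed into the mouth folds it in (a few N); it snaps back to 0 when the pin's axis is at hook x = 2 mm or less. The pin bottoms at x = -4 mm. A pin behind the shut latch cannot come out
- sleeve: Fixed grey roofed channel, 88 mm long, 44 wide, 31 high, that holds the hook's shank and grip. Origin on the worktop at the middle of its open mouth; its x points out of the mouth, the way the hook is drawn. Inside 36 mm wide, 27 high, 84 deep. The hook's origin starts about 28 mm in front of the mouth, its rear end 72 mm inside
- tester: Fixed bench pull tester. Origin at worktop height under the pin's axis; the hook comes onto the pin along its +x. Aluminium bed x -140 to +115 mm, 100 mm wide, top 8 mm above the worktop. Blue guide cheeks either side of the pin, x -42 to +36 mm, 24 mm above the bed, 48 mm apart, flared at the -x end: no room for fingers beside the hook's head. Grey gauge block 52 mm high from x = 62 mm
- pin (a point): the upright steel pin's axis at the height of the bed's top: 12 mm in diameter, with a 28 mm head, the head's underside 25 mm and its top 31 mm above the bed. The hook goes under the head
- beaker: loose glass beaker, 55 mm across, 66 mm high, origin under its centre; leave alone
- dish: loose petri dish with amber filling, 36 mm across, 11 mm high, origin under its centre; leave alone
- marker_pen: loose black marker, 135 mm long, 19 mm thick, lying flat; leave alone

How it is judged:
By the outcome, as a careful person would: the job done as asked, in the order asked, and still so for the second after the job is handed in, with the robot touching nothing.
It also fails if it takes over 53 s, if anything falls off the work surface, if the arm or the gripper's body presses on something with over 40 N, if the wrist force passes 120 N, or if a joint passes its speed limit or range.

### The arm

A 6-joint arm with a two-finger parallel gripper is mounted at the origin on a cart in front of the work surface, level with it; the furniture and walls round the work are solid. World frame = base frame: x ahead of the robot, y to its left, z up, the work surface at z = 0. Lengths are in mm, angles in rad, forces in N, time in s.
With the tool pointing down it reaches from about 350 to 775 mm from the base axis. Payload 7.3 kg.
Tool frame: the origin (TCP) lies on the mounting face of the last link; the fingertips stand 178 mm ahead of it and the grasp point (between the pads) lies 159 mm ahead of it; z points along the fingers, y is the line along which they close (so a half turn about z gives the same grasp; the last joint's range is limited). The gripper opens to 92 mm and grips with 3 to 60 N. Pads are 19 mm wide; open, the fingers measure 130 mm over their backs; the gripper's body (75 mm by 190 mm) begins 47 mm behind the grasp point.
Start: joints at [1.106, 0.342, 1.524, -0, 1.275, -0.146], TCP at [164.528, 498.556, 404.741] pointing down, gripper open.
Joint ranges: [-2.53, 2.53], [-0.77, 2.02], [0.04, 2.7], [-1, 4.14], [0.28, 2.66], [-3.11, 3.11]. Speed limits (rad/s): [2.57, 2.57, 3.14, 3.14, 3.14, 3.14].

### API

Orientations are given as [roll, pitch, yaw] about the fixed x, y, z axes, in that order (R = Rz(yaw) Ry(pitch) Rx(roll)).
In Python, from plant import bot gives the robot as it stands.
- The arm moves only by the shell command python3 shift.py 'ROWS'. ROWS is a JSON list of rows, 1 to 5 of them, each of 5 numbers: the finger opening in mm, then dx, dy, dz in normalised numbers (1 is 600 mm), then a turn about the tool's z in a scale on which 1.0 is pi rad; each row is the pose to reach, as a shift and turn from the pose commanded when the command began, along the tool's axes at that moment; what a row does not reach only later rows make up. A row lasts 1/8 s, in which the tool goes at most 62.5 mm and 0.188 rad, less where a joint would pass 70% of its speed; a pose out of reach is approached as far as the arm can. The fingers move at their own pace and stop on an object; the grip force is fixed at half the most. Time passes only in rows, so rows that do not move let the fingers close. It prints the time, the measured TCP pose, the force, the opening and the grip force at its end. No shift or turn number may pass 1 either way. Input that does not fit is refused with a message, and nothing moves.
- bot.get_obs(): the state, without advancing time (a new reading comes with each control period).
- bot.capture(name): name is "side" or "top" or "wrist"; returns a dict with "color" (384x512x3 uint8, red, green, blue), "K" (3x3 intrinsics, pixels), "R" (3x3) and "t" (3): a world point X has camera coordinates R X + t. Camera axes: x right, y down, z forward; pixel columns grow to the right and rows downward; lengths in mm; the calibration is good to about 2 mm. A picture is of the moment at which its call begins. There is no depth.
- bot.close_job(): hands the job in; it is judged then, once.
The state is a dict: "time": time; "joint_positions": joint angles; "dq": joint speeds; "tau": joint torques, N m; "tool_pos": TCP position; "tcp_rot": TCP orientation; "contact_force": force on the tool from outside, world axes, zero at the start; "moment": the same for the moment, N m; "grip_width": finger opening in mm; "finger_force": force on a finger pad.
Only numpy, scipy, OpenCV 4.12 (cv2) and the standard library are available. Lean on these libraries where they do the work, as an engineer would, in place of code of your own. Each camera call takes 0.05 s, during which the arm holds its last target. There are 200 camera calls.

## Working session

There is one attempt and no reset: what is moved stays moved. The work goes in short steps, Python scripts to look and compute and a shell command to move; the robot and the scene stay as the last step left them, time stands still between calls to the robot, and variables do not carry over. Pictures are saved under pics/ and viewed, at most 12 in all, crops included, and the job is handed in when it is done.

```bash
ls; mkdir -p pics; python3 - <<'E'
from plant import bot
import cv2, numpy as np
o=bot.get_obs();print({k:np.round(v,3).tolist() for k,v in o.items()})
ims=[]
for n in("top","side"):
    c=bot.capture(n);cv2.imwrite(f"pics/{n}0.png",c["color"][:,:,::-1]);print(n,np.round(c["K"],1).tolist(),np.round(c["R"],3).tolist(),np.round(c["t"]))
    np.savez(f"pics/{n}0.npz",**c)
E
```

```text
pics
plant.py
shift.py
{'time': 0.0, 'joint_positions': [1.106, 0.343, 1.525, -0.0, 1.275, -0.146], 'dq': [-0.0, 0.0, -0.0, -0.002, -0.0, -0.002], 'tau': [-0.001, -43.124, -24.422, 0.072, 0.056, -0.0], 'tool_pos': [164.461, 498.43, 404.044], 'tcp_rot': [-3.14, -0.0, 2.823], 'contact_force': [-0.225, -0.265, -0.02], 'moment': [-0.01, 0.003, -0.033], 'finger_force': 0.0, 'grip_width': 91.925}
top [[476.8, 0.0, 248.2], [0.0, 476.8, 191.0], [0.0, 0.0, 1.0]] [[-0.014, -1.0, 0.017], [-0.989, 0.011, -0.145], [0.145, -0.019, -0.989]] [  43.  568. 1280.]
side [[434.7, 0.0, 257.6], [0.0, 434.7, 190.8], [0.0, 0.0, 1.0]] [[0.885, -0.464, 0.014], [-0.174, -0.359, -0.917], [0.431, 0.81, -0.398]] [-461.  173. 1214.]
```

View pics/top0.png

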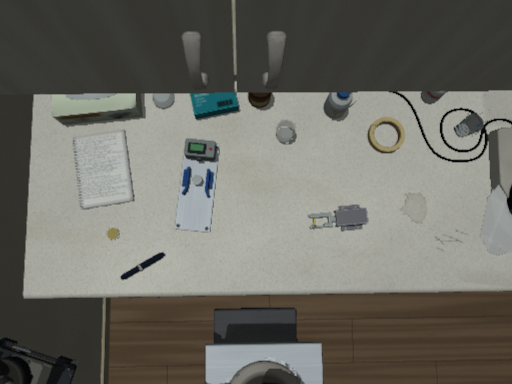

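View pics/side0.png

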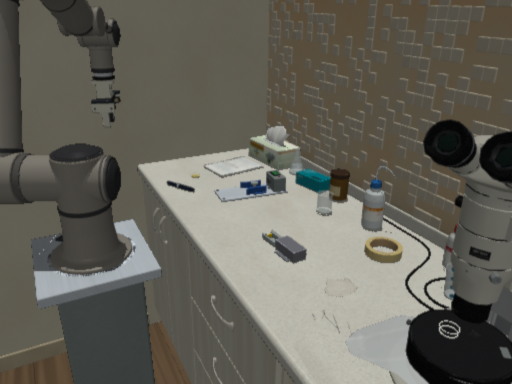

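The top view shows the hook head at about (322,220) with the sleeve to its right, around (350,217). The tester bed is at about (197,195), its pin at (198,181) and the gauge at (200,150). The beaker is at (286,131), the dish at (113,234) and the pen at (143,266). I'll work out coarse positions, then go above the hook and use the wrist camera.

```bash
cat > h.py <<'E'
import numpy as np, cv2
from plant import bot
from scipy.spatial.transform import Rotation as Ro
def ray(c,p,z):
    d=c["R"].T@np.linalg.inv(c["K"])@[p[0],p[1],1]; o=-c["R"].T@c["t"]
    return (o+d*(z-o[2])/d[2])[:2]
def proj(c,X):
    q=c["K"]@(c["R"]@np.array(X,float)+c["t"]); return q[:2]/q[2]
def snap(n,name):
    c=bot.capture(n); np.savez(f"pics/{name}.npz",**c); cv2.imwrite(f"pics/{name}.png",c["color"][:,:,::-1]); return c
def go(X,yaw=None):
    """shift in tool axes (mm) and turn to reach TCP X (world), tool yaw"""
    o=bot.get_obs(); R=Ro.from_euler("xyz",o["tcp_rot"])
    d=R.inv().apply(np.array(X)-o["tool_pos"]); t=0
    if yaw is not None: t=-(yaw-o["tcp_rot"][2]); t=(t+np.pi/2)%np.pi-np.pi/2
    print("t",o["time"],"shift",d.round(1),"turn",round(t,3),"q6",o["joint_positions"][5].round(2))
E
python3 - <<'E'
from h import *
c=np.load("pics/top0.npz")
for n,p,z in [("head",(311,220),12),("sleeve far",(366,216),31),("sleeve near",(335,217),31),("pin",(198,181),39),("bedlow",(193,231),8),("gauge",(201,150),60),("beaker",(286,131),33)]: print(n,ray(c,p,z).round())
from h import go
go([420,-200,400])
E
```

```text
head [ 488. -140.]
sleeve far [ 496. -291.]
sleeve near [ 494. -204.]
pin [598. 175.]
bedlow [462. 192.]
gauge [681. 165.]
beaker [741. -74.]
t 0.1 shift [-461.6 -583.2    4.8] turn 0 q6 -0.15
```

```bash
python3 - <<'E'
from h import *
go([470,-160,380],np.pi/2)
E
```

```text
t 0.1 shift [-496.5 -529.5   24.7] turn 1.252 q6 -0.15
```

Careful with the scale: shifts go in shares of 600 mm and turns go in shares of pi rad. That gives: -215 mm / 600 = -0.3583, -200 mm / 600 = -0.3333.

```bash

python3 shift.py '[[92,-0.0667,-0.0717,0.0033,0],[92,-0.1333,-0.1433,0.0067,0],[92,-0.2,-0.215,0.01,0],[92,-0.2667,-0.2867,0.0133,0],[92,-0.3333,-0.3583,0.0167,0]]'
python3 shift.py '[[92,-0.0667,-0.0717,0.0033,0],[92,-0.1333,-0.1433,0.0067,0],[92,-0.2,-0.215,0.01,0],[92,-0.2667,-0.2867,0.0133,0],[92,-0.3333,-0.3583,0.0167,0]]'
python3 shift.py '[[92,-0.08,-0.0833,0.0033,0.0573],[92,-0.16,-0.1667,0.0083,0.1146],[92,-0.16,-0.1667,0.0083,0.1719],[92,-0.16,-0.1667,0.0083,0.2292],[92,-0.16,-0.1667,0.0083,0.2865]]'
python3 shift.py '[[92,0,0,0,0.0573],[92,0,0,0,0.112],[92,0,0,0,0.112]]'
python3 - <<'E'
from h import *
c=snap("wrist","w1");print(np.round(c["K"],1).tolist())
o=bot.get_obs();print(o["tool_pos"],o["tcp_rot"],"cam",(-c["R"].T@c["t"]).round(1),c["R"].round(2).tolist())
E
```

```text
time: 0.72
tool_pos: [287.3, 230.0, 394.6]
tcp_rot: [3.141, 0.0, 2.823]
contact_force: [0.9, 0.1, 0.8]
grip_width: 91.7
finger_force: 0.0
time: 1.35
tool_pos: [409.9, -37.1, 384.6]
tcp_rot: [3.141, 0.0, 2.822]
contact_force: [1.3, 0.3, -0.2]
grip_width: 91.6
finger_force: 0.0
time: 1.98
tool_pos: [469.4, -160.6, 379.1]
tcp_rot: [-3.141, -0.001, 1.916]
contact_force: [-0.1, -0.5, -0.4]
grip_width: 91.7
finger_force: 0.0
time: 2.35
tool_pos: [469.3, -160.2, 379.4]
tcp_rot: [-3.141, -0.0, 1.572]
contact_force: [0.8, -0.2, -0.1]
grip_width: 92.0
finger_force: 0.0
[[269.2, 0.0, 250.6], [0.0, 269.2, 189.5], [0.0, 0.0, 1.0]]
[ 469.36345946 -160.14372443  379.44763302] [-3.14108009e+00 -3.69456667e-04  1.57444088e+00] cam [468.2 -92.9 359.8] [[1.0, 0.0, -0.0], [0.0, -0.97, 0.26], [-0.0, -0.26, -0.97]]
```

View pics/w1.png

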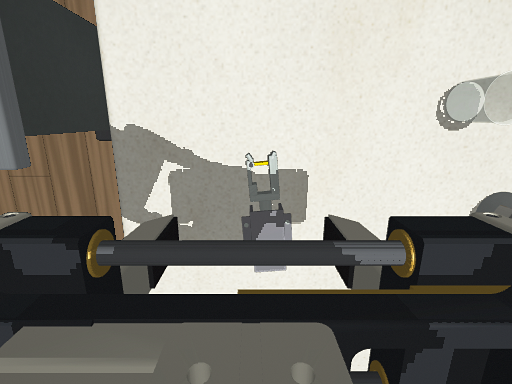

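Converted, 120 mm / 600 = 0.2, 90 mm / 600 = 0.15.

```bash

python3 shift.py '[[92,-0.0333,0.0167,0.075,0],[92,-0.0667,0.0333,0.15,0],[92,-0.075,0.0333,0.2,0],[92,-0.075,0.0333,0.2,0]]'
python3 - <<'E'
from h import *
c=snap("wrist","w2")
cv2.imwrite("pics/w2c.png",cv2.resize(c["color"][40:260,130:390,::-1],None,fx=3,fy=2.7,interpolation=cv2.INTER_NEAREST))
E
```

```text
time: 2.9
tool_pos: [488.8, -205.2, 257.5]
tcp_rot: [-3.137, -0.003, 1.573]
contact_force: [-0.6, 0.3, 0.8]
grip_width: 92.0
finger_force: 0.0
```

View pics/w2c.png

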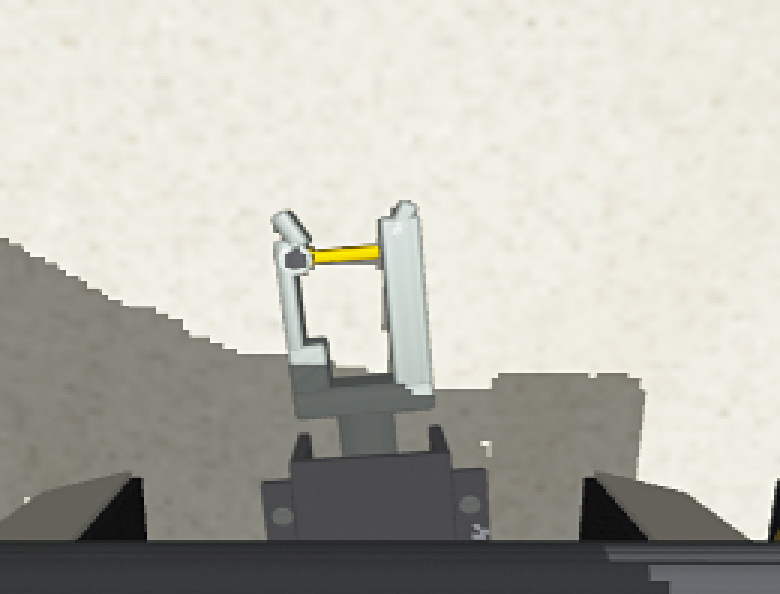

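```bash
python3 - <<'E'
from h import *
c=np.load("pics/w2.npz")
o=lambda u,v:(130+u/3,40+v/2.7)
P={}
for n,p,z in [("hinge",(296,259),17),("backL",(297,416),16),("backR",(434,408),16),("Rfront",(422,220),16),("Rback",(433,392),16),("slotbotL",(331,380),14),("slotbotR",(393,375),14),("mouthL",(293,460),31),("mouthR",(450,454),31)]:
    P[n]=ray(c,o(*p),z);print(n,P[n].round(1))
for a,b in [("backL","backR"),("mouthL","mouthR"),("Rback","Rfront"),("Rfront","hinge")]:
    d=P[b]-P[a];print(a,b,np.linalg.norm(d).round(1),np.degrees(np.arctan2(d[1],d[0])).round(1))
E
```

```text
hinge [ 468.9 -151.3]
backL [ 468.1 -200.3]
backR [ 507.2 -197.6]
Rfront [ 502.6 -139.9]
Rback [ 506.7 -192.4]
slotbotL [ 477.8 -189. ]
slotbotR [ 495.4 -187.4]
mouthL [ 468.  -209.8]
mouthR [ 510.5 -207.8]
backL backR 39.2 4.0
mouthL mouthR 42.5 2.7
Rback Rfront 52.6 94.5
Rfront hinge 35.6 -161.4
```

```bash
python3 - <<'E'
from h import *
go([485.8,-176,180.5],1.641)
E
```

```text
t 2.95 shift [29.1 -3.3 78.9] turn -0.068 q6 -0.54
```

Converted, 79 mm / 600 = 0.1317, 60 mm / 600 = 0.1, -0.068 rad / 3.1416 = -0.0216.

```bash

python3 shift.py '[[92,0.0483,-0.005,0.0417,-0.0216],[92,0.0483,-0.005,0.1,-0.0216],[92,0.0483,-0.005,0.1317,-0.0216],[92,0.0483,-0.005,0.1317,-0.0216]]'
python3 shift.py '[[30,0,0,0,0],[30,0,0,0,0],[30,0,0,0,0],[30,0,0,0,0]]'
python3 - <<'E'
from h import *
o=bot.get_obs();print(o["tool_pos"],o["tcp_rot"],o["grip_width"],o["finger_force"])
E
```

```text
time: 3.45
tool_pos: [486.7, -175.9, 181.3]
tcp_rot: [3.142, -0.0, 1.64]
contact_force: [-0.2, -0.1, -0.2]
grip_width: 91.7
finger_force: 0.0
time: 3.95
tool_pos: [486.5, -176.2, 181.1]
tcp_rot: [3.141, 0.0, 1.639]
contact_force: [0.0, 0.1, -0.2]
grip_width: 56.4
finger_force: 0.0
[ 486.47739808 -176.24402295  181.05555027] [3.14104574e+00 2.21084617e-04 1.63878103e+00] 56.35135461654439 0.0
```

Converted, 70 mm / 600 = 0.1167, 60 mm / 600 = 0.1.

```bash

python3 shift.py '[[30,0,0,0,0],[30,0,0,0,0],[30,0,0,0,0],[30,0,0,0,0]]'
python3 shift.py '[[30,0.0167,0,0,0],[30,0.0417,0,0,0],[30,0.0667,0,0,0],[30,0.0917,0,0,0],[30,0.1167,0,0,0]]'
python3 shift.py '[[30,0.025,0,0,0],[30,0.05,0,0,0],[30,0.075,0,0,0],[30,0.1,0,0,0],[30,0.1,0,0,0]]'
python3 - <<'E'
from h import *
c=snap("wrist","w3")
E
```

```text
time: 4.45
tool_pos: [486.4, -176.2, 180.7]
tcp_rot: [3.142, -0.0, 1.639]
contact_force: [-0.5, -1.0, -0.0]
grip_width: 39.4
finger_force: 29.9
time: 5.08
tool_pos: [481.5, -105.0, 180.7]
tcp_rot: [-3.142, -0.0, 1.639]
contact_force: [1.1, -1.3, -0.1]
grip_width: 39.6
finger_force: 29.9
time: 5.7
tool_pos: [477.4, -45.2, 180.7]
tcp_rot: [-3.141, -0.001, 1.64]
contact_force: [1.1, 0.7, -0.3]
grip_width: 39.9
finger_force: 29.9
```

View pics/w3.png

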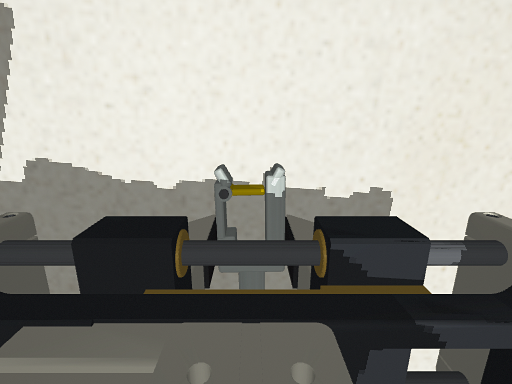

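```bash

python3 shift.py '[[92,0,0,0,0],[92,0,0,0,0],[92,0,0,0,0],[92,0,0,-0.0833,0],[92,0,0,-0.1667,0]]'
python3 shift.py '[[92,-0.0833,0,0,0],[92,-0.1667,0,0,0],[92,-0.2,0,0,0],[92,-0.2,0,0,0]]'
python3 - <<'E'
from h import *
c=snap("wrist","w4")
cv2.imwrite("pics/w4c.png",cv2.resize(c["color"][30:230,150:350,::-1],None,fx=3,fy=3,interpolation=cv2.INTER_NEAREST))
hsv=cv2.cvtColor(c["color"],cv2.COLOR_RGB2HSV)
m=cv2.inRange(hsv,(4,120,60),(18,255,255)); m[215:]=0
n,l,s,ce=cv2.connectedComponentsWithStats(m);print(s[1:][s[1:,4]>30],ce[1:][s[1:,4]>30])
E
```

```text
time: 6.38
tool_pos: [477.4, -46.7, 281.5]
tcp_rot: [-3.14, -0.001, 1.638]
contact_force: [0.8, -0.2, 0.5]
grip_width: 85.2
finger_force: 0.0
time: 6.88
tool_pos: [485.5, -167.1, 280.4]
tcp_rot: [-3.141, -0.001, 1.636]
contact_force: [0.5, 0.7, 0.2]
grip_width: 91.8
finger_force: 0.0
[[ 240  117   25   57 1098]] [[252.35063752 144.67759563]]
```

View pics/w4c.png

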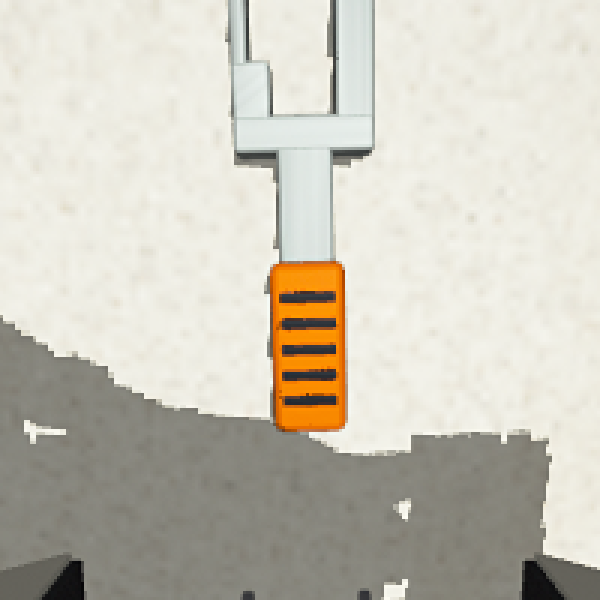

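```bash
python3 - <<'E'
from h import *
c=np.load("pics/w4.npz")
f=lambda u,v,z:ray(c,(150+u/3,30+v/3),z)
fl,fr,rl,rr=f(272,264,22),f(343,263,22),f(275,430,22),f(345,430,22)
d=(fl+fr-rl-rr)/2; yaw=np.arctan2(d[1],d[0]);ctr=(fl+fr+rl+rr)/4
print(np.linalg.norm(d),yaw,ctr)
hl,hr=f(236,152,16),f(374,150,16);hb=(hl+hr)/2;print("headback",hb,"yaw ctr->headback",np.arctan2(*(hb-ctr)[::-1]),np.linalg.norm(hb-ctr))
go([ctr[0],ctr[1],181],yaw)
E
```

```text
48.45995996851927 1.6525289039595235 [ 483.61090696 -123.79189264]
headback [478.92790105 -68.9652408 ] yaw ctr->headback 1.656004282524332 55.02628731330129
t 6.925 shift [42.1  1.1 99.4] turn -0.015 q6 -0.55
```

Converted, 99 mm / 600 = 0.165, 60 mm / 600 = 0.1, -0.015 rad / 3.1416 = -0.0048.

```bash

python3 shift.py '[[60,0.07,0.0017,0.0417,-0.0048],[60,0.07,0.0017,0.1,-0.0048],[60,0.07,0.0017,0.165,-0.0048],[60,0.07,0.0017,0.165,-0.0048]]'
python3 shift.py '[[10,0,0,0,0],[10,0,0,0,0],[10,0,0,0,0],[10,0,0,0,0],[10,0,0,0,0]]'
python3 shift.py '[[10,0,0,0,0],[10,0,0,0,0],[10,0,0,0,0]]'
python3 - <<'E'
from h import *
go([390,160,350],0)
E
```

```text
time: 7.42
tool_pos: [483.7, -122.4, 180.3]
tcp_rot: [-3.14, -0.001, 1.656]
contact_force: [-0.3, -0.2, 0.2]
grip_width: 60.9
finger_force: 0.0
time: 8.05
tool_pos: [484.0, -124.3, 181.9]
tcp_rot: [3.141, 0.0, 1.654]
contact_force: [-0.0, 0.6, 2.1]
grip_width: 21.7
finger_force: 30.0
time: 8.43
tool_pos: [483.9, -124.3, 181.9]
tcp_rot: [3.141, 0.0, 1.654]
contact_force: [-1.2, 0.5, 5.3]
grip_width: 21.7
finger_force: 30.0
t 8.425 shift [ 291.1  -70.  -168.1] turn -1.488 q6 -0.49
```

Converted, -178 mm / 600 = -0.2967, -130 mm / 600 = -0.2167.

```bash

python3 shift.py '[[10,0,0,-0.05,0],[10,0,0,-0.1333,0],[10,0,0,-0.2167,0],[10,0,0,-0.2967,0]]'
python3 shift.py '[[10,0.075,-0.0067,0,0.0477],[10,0.15,-0.0133,0,0.0955],[10,0.225,-0.02,0,0.1432],[10,0.3,-0.0267,0,0.191],[10,0.3683,-0.0267,0,0.2387]]'
python3 shift.py '[[10,0,0,0,0.0573],[10,0,0,0,0.1146],[10,0,0,0,0.1719],[10,0,0,0,0.2292],[10,0,0,0,0.2865]]'
python3 shift.py '[[10,0,0,0,0.0382],[10,0,0,0,0.0382],[10,0,0,0,0.0382]]'
python3 - <<'E'
from h import *
c=snap("wrist","w5")
o=bot.get_obs();print(o["tool_pos"],o["tcp_rot"],o["joint_positions"])
E
```

```text
time: 8.93
tool_pos: [483.6, -124.2, 360.7]
tcp_rot: [-3.141, -0.0, 1.654]
contact_force: [-0.2, -0.1, -2.8]
grip_width: 21.5
finger_force: 30.0
time: 9.55
tool_pos: [448.8, 96.0, 359.1]
tcp_rot: [-3.14, 0.001, 0.899]
contact_force: [1.1, 0.2, -1.2]
grip_width: 21.8
finger_force: 30.0
time: 10.18
tool_pos: [449.4, 94.6, 359.0]
tcp_rot: [3.141, 0.002, -0.002]
contact_force: [-0.4, 0.2, -2.4]
grip_width: 21.6
finger_force: 30.0
time: 10.55
tool_pos: [449.5, 94.6, 359.4]
tcp_rot: [3.142, 0.001, -0.114]
contact_force: [-0.2, -0.3, -1.8]
grip_width: 21.6
finger_force: 30.0
[449.55648345  94.66019133 359.46602085] [ 3.14157096e+00  5.91006028e-04 -1.14294009e-01] [4.04354362e-02 2.68712750e-01 1.76583813e+00 7.78526625e-05
 1.10762906e+00 1.72549096e+00]
```

View pics/w5.png

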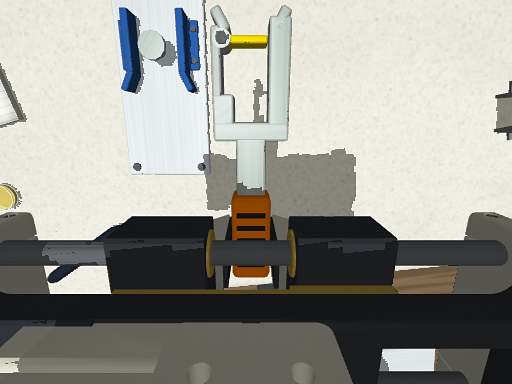

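```bash
python3 - <<'E'
from h import *
c=np.load("pics/w5.npz"); hsv=cv2.cvtColor(c["color"],cv2.COLOR_RGB2HSV)
m=cv2.inRange(hsv,(105,120,60),(125,255,255)); m[120:]=0
n,l,s,ce=cv2.connectedComponentsWithStats(m);print(s[s[:,4]>60],ce[s[:,4]>60])
pin=ray(c,(151,45),39); s1,s2=ray(c,(137,167),8.5),ray(c,(202,167),8.5); mid=(s1+s2)/2
d=pin-mid; print("pin",pin,"screws",s1,s2,"yaw",np.arctan2(d[1],d[0]),np.arctan2(*(s1-s2)[::-1])-np.pi/2)
e=ray(c,(118,0),8)-ray(c,(130,172),8); print("bed left edge yaw",np.arctan2(e[1],e[0]))
u=177
bl,br=ray(c,(214,139),u+16),ray(c,(289,139),u+16); hb=(bl+br)/2
lf=ray(c,(289,20),u+16);e=lf-br
hin=ray(c,(222,37),u+17); ax=np.arctan2(*(br-bl)[::-1])+np.pi/2
print("headback",hb,np.linalg.norm(br-bl),"yaw",ax,np.arctan2(e[1],e[0]))
o=hb+20*np.array([np.cos(ax),np.sin(ax)]);print("hook origin",o,"hinge",hin,"rel",Ro.from_euler('z',-ax).apply([*(hin-o),0]))
ob=bot.get_obs();print("origin-tcp in tool",Ro.from_euler("xyz",ob["tcp_rot"]).inv().apply([*(o-ob["tool_pos"][:2]),0]))
E
```

```text
[[     0      0    512    384 194802]
 [   118      8     16     83    707]
 [   175      8     19     83    605]
 [   187     20     13     50    474]] [[256.36808144 192.8396577 ]
 [125.2602546   47.26308345]
 [181.31900826  48.29752066]
 [192.66033755  44.39451477]]
pin [599.0957767  176.97326166] screws [474.32249028 232.33359739] [465.02408315 151.96512772] yaw -0.11672710298037287 -0.11518507479888163
bed left edge yaw -0.16139880255506484
headback [505.81635949  86.00832604] 40.27650904338502 yaw -0.11511477463130637 -0.0784118550037455
hook origin [525.68399164  83.71111196] hinge [556.14607624  94.69409202] rel [28.99896175 14.40918688  0.        ]
origin-tcp in tool [ 7.68794958e+01  2.19565664e+00 -4.53886259e-02]
```

```bash
python3 - <<'E'
from h import *
y=-0.116; R=np.array([[np.cos(y),-np.sin(y)],[np.sin(y),np.cos(y)]])
X=np.array([599.1,177])+R@[-105-77,1.5]; print(X); go([*X,206],y)
E
```

```text
[418.49673359 199.55460398]
t 10.6 shift [ -42.7 -100.7  153.5] turn 0.002 q6 1.73
```

Converted, 153 mm / 600 = 0.255, 120 mm / 600 = 0.2.

```bash

python3 shift.py '[[10,-0.0333,-0.0833,0,0],[10,-0.0717,-0.1683,0.0333,0],[10,-0.0717,-0.1683,0.1167,0],[10,-0.0717,-0.1683,0.2,0],[10,-0.0717,-0.1683,0.255,0]]'
python3 shift.py '[[10,0,0,0,0],[10,0,0,0,0]]'
python3 - <<'E'
from h import *
c=snap("wrist","w6")
cv2.imwrite("pics/w6c.png",cv2.resize(c["color"][0:215,130:390,::-1],None,fx=3,fy=2.7,interpolation=cv2.INTER_NEAREST))
E
```

```text
time: 11.22
tool_pos: [418.0, 200.1, 204.8]
tcp_rot: [3.141, 0.002, -0.114]
contact_force: [-0.4, -0.5, -1.4]
grip_width: 21.8
finger_force: 30.0
time: 11.48
tool_pos: [419.3, 200.1, 207.8]
tcp_rot: [-3.141, -0.002, -0.116]
contact_force: [-0.2, -0.2, -3.0]
grip_width: 21.5
finger_force: 30.0
```

View pics/w6c.png

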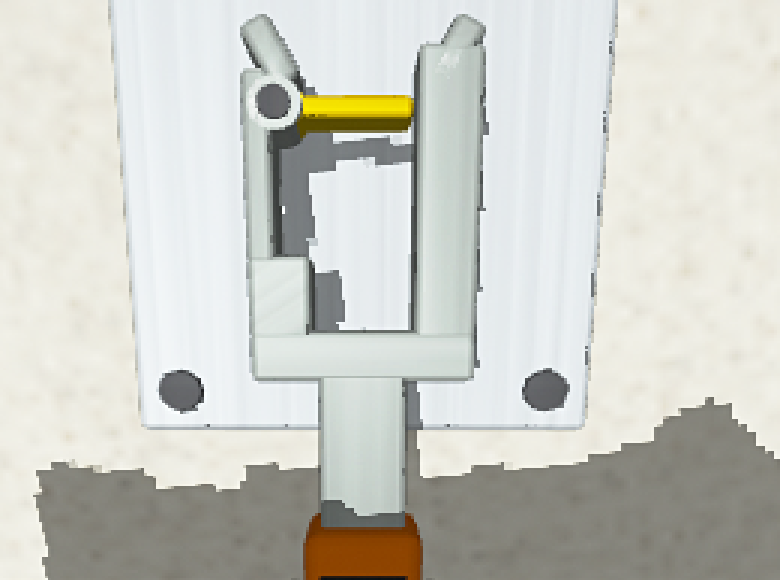

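```bash
python3 - <<'E'
from h import *
c=np.load("pics/w6.npz"); ob=bot.get_obs()
T=Ro.from_euler("xyz",ob["tcp_rot"]); f=lambda u,v,z:T.inv().apply(np.r_[ray(c,(130+u/3,v/2.7),z)-ob["tool_pos"][:2],0])[:2]
u=25.5
P=dict(bedL=f(143,428,8),bedR=f(583,428,8),scL=f(182,389,8.5),scR=f(545,389,8.5),bedLf=f(112,5,8),bedRf=f(617,5,8),hbL=f(255,380,u+16),hbR=f(474,378,u+16),hin=f(274,101,u+17),rF=f(482,45,u+16),rB=f(474,336,u+16),shL=f(322,500,u+16),shR=f(406,500,u+16))
for k,v in P.items(): print(k,v.round(1))
print(ob["tool_pos"],ob["tcp_rot"])
E
```

```text
bedL [ 42.  -47.5]
bedR [41.9 51.1]
scL [ 51.6 -38.1]
scR [51.5 42. ]
bedLf [134.  -47.1]
bedRf [133.9  51.4]
hbL [ 56.3 -17.6]
hbR [56.7 21.7]
hin [106.1 -12.6]
rF [115.4  21. ]
rB [64.8 21.4]
shL [31.7 -5.9]
shR [31.7  9.8]
[419.34747461 200.16330126 208.16905569] [-3.14038676e+00 -2.68966444e-03 -1.15870303e-01]
```

```bash

python3 shift.py '[[10,0,0,0.0167,0],[10,0,0,0.0267,0],[10,0,0,0.0267,0]]'
python3 shift.py '[[10,0.025,0,0,0],[10,0.05,0,0,0],[10,0.075,0,0,0],[10,0.0917,0,0,0],[10,0.0917,0,0,0]]'
python3 - <<'E'
from h import *
o=bot.get_obs();print(o["tool_pos"],o["contact_force"],o["moment"])
c=snap("wrist","w7")
cv2.imwrite("pics/w7c.png",cv2.resize(c["color"][0:215,130:390,::-1],None,fx=3,fy=2.7,interpolation=cv2.INTER_NEAREST))
E
```

```text
time: 11.9
tool_pos: [418.5, 199.9, 190.4]
tcp_rot: [3.141, 0.001, -0.116]
contact_force: [0.1, -0.7, -1.9]
grip_width: 21.9
finger_force: 30.0
time: 12.52
tool_pos: [474.0, 193.4, 190.6]
tcp_rot: [-3.141, -0.0, -0.117]
contact_force: [-0.6, -0.8, -1.9]
grip_width: 21.6
finger_force: 30.0
[473.99376161 193.3871071  190.6223389 ] [-0.64160088 -0.82224729 -1.88810415] [-0.07912364  0.31685863  0.03616649]
```

View pics/w7c.png

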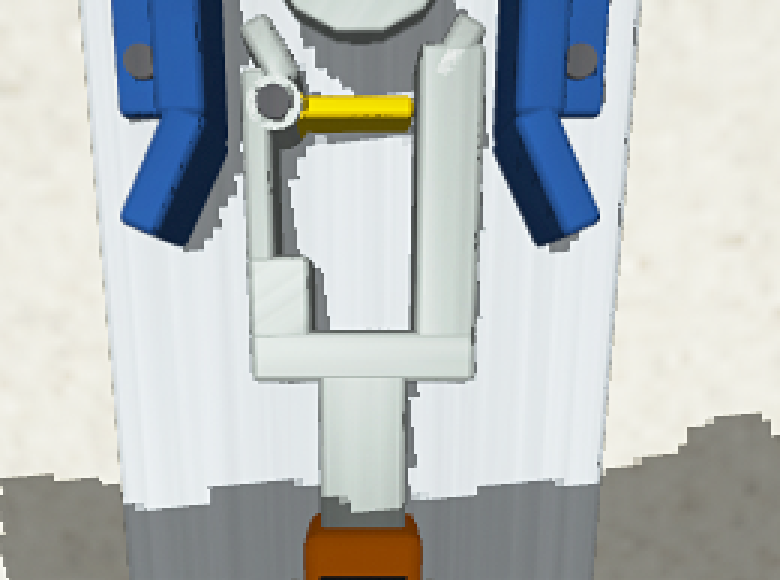

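The head sits centred between the cheeks, with the pin head ahead at about (361,10) in the crop. I'll push on.

Converted, 40 mm / 600 = 0.0667, 32 mm / 600 = 0.0533.

```bash

python3 shift.py '[[10,0.0133,0,0,0],[10,0.0267,0,0,0],[10,0.04,0,0,0],[10,0.0533,0,0,0],[10,0.0667,0,0,0]]'
python3 shift.py '[[10,0.0083,0,0,0],[10,0.015,0,0,0],[10,0.02,0,0,0],[10,0.02,0,0,0]]'
python3 - <<'E'
from h import *
o=bot.get_obs();print(o["tool_pos"],o["contact_force"],o["moment"])
c=snap("wrist","w8")
cv2.imwrite("pics/w8c.png",cv2.resize(c["color"][0:215,130:390,::-1],None,fx=3,fy=2.7,interpolation=cv2.INTER_NEAREST))
E
```

```text
time: 13.2
tool_pos: [513.6, 189.1, 190.7]
tcp_rot: [-3.141, -0.0, -0.116]
contact_force: [-1.3, 1.9, -1.8]
grip_width: 21.8
finger_force: 30.0
time: 13.7
tool_pos: [525.1, 187.4, 190.7]
tcp_rot: [-3.142, -0.0, -0.116]
contact_force: [0.2, -0.3, -1.8]
grip_width: 21.7
finger_force: 30.0
[525.0995128  187.43920617 190.74912415] [ 0.20865689 -0.32456191 -1.81387551] [-0.02729416  0.26019539 -0.00041608]
```

View pics/w8c.png

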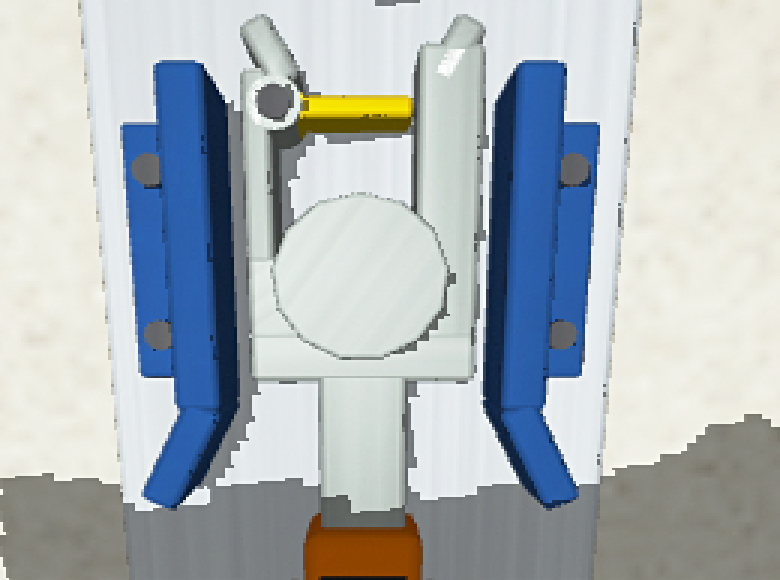

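The pin is behind the shut yellow latch. Next I'll lower slightly, release and retreat.

Converted, 0.8 mm / 600 = 0.0013.

```bash

python3 shift.py '[[10,0,0,0.0013,0],[10,0,0,0.0013,0]]'
python3 shift.py '[[60,0,0,0,0],[60,0,0,0,0],[60,0,0,0,0],[60,0,0,0,0],[60,0,0,0,0]]'
python3 shift.py '[[60,0,0,-0.05,0],[60,0,0,-0.1333,0],[60,-0.0333,0,-0.2167,0],[60,-0.1,0,-0.2167,0],[60,-0.1,0,-0.2167,0]]'
python3 - <<'E'
from h import *
c=snap("wrist","w9"); t=snap("top","t9")
a=cv2.resize(c["color"][0:230,100:400,::-1],(480,368)); b=cv2.resize(t["color"][70:300,90:300,::-1],(315,368)); cv2.imwrite("pics/c9.png",np.hstack([a,b]))
E
```

```text
time: 14.0
tool_pos: [524.8, 187.6, 190.0]
tcp_rot: [-3.142, -0.0, -0.116]
contact_force: [0.3, -1.5, -1.7]
grip_width: 21.4
finger_force: 30.0
time: 14.62
tool_pos: [524.9, 187.6, 189.9]
tcp_rot: [-3.141, -0.0, -0.116]
contact_force: [0.1, -0.3, 0.0]
grip_width: 59.1
finger_force: 0.0
time: 15.25
tool_pos: [463.2, 194.8, 320.6]
tcp_rot: [-3.142, 0.001, -0.115]
contact_force: [0.3, -0.8, 0.3]
grip_width: 59.5
finger_force: 0.0
```

View pics/c9.png

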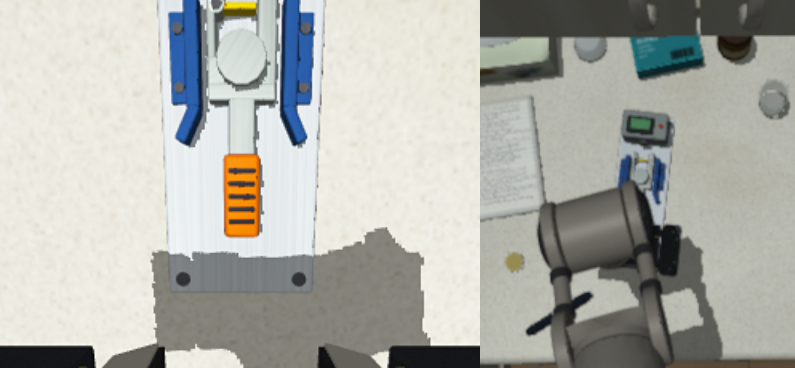

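The hook lies flat on the bed and is still latched. The gripper is clear, and the other objects are where they started.

```bash
python3 -c "
from plant import bot
print(bot.close_job())"
```

```text
the job is handed in; nothing more can be done
None
```

The hook was drawn out of its sleeve, laid flat and released, then taken again by its grip and pushed onto the tester's pin until the latch shut; the last pictures show it latched and flat on the bed with nothing else seen to have moved, and I handed the job in at about 15 s (no verdict was returned).

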